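# Feed a gilt frame under the hold-down spring of a fitting jig

## Task

The small gold picture frame lies face down on the sprung white bed of the fitting jig. With the fingertips, press it down hard and, keeping it pressed, slide it under the red bridge and the steel leaf spring until it is fully home against the end stop; then let go, leaving it held under the spring. Do not lift or tip the frame, and leave the other things on the bench where they are.

Things in the scene. Friction and masses are not known exactly. Their poses are not given: they have to be found in the camera images.
- jig: Fitting jig, fixed: grey base plate 360 x 150 x 12 mm. Origin: centre of the plate's underside, on the bench; +x is the feed direction (to the bridge and stop), z up. Heights in these notes are above the bench. Two blue side guides run along x, 114 mm apart inside, tops at 46 mm. The rear (-x) end is open.
- bridge (a point): Middle of the underside of the red bridge bar that crosses the lane: at the jig's x = 105 mm, 47 mm high. The bar is 14 mm thick (x = 98 to 112 mm); its top with the spring clamp is at 66 mm. The 22 mm thick frame passes under it only with the bed at least 9 mm down; with the bed up the frame's end runs against the bar.
- stop (a point): Middle of the face of the dark end stop at the end of the lane, at the jig's x = 155 mm; the stop's top is at 46 mm. The frame is home when its leading end touches this face: its origin is then at the jig's x = 75 mm. Sliding the pressed frame takes about 7 to 14 N along the lane; clearly more means the stop (or the bridge) is met.
- bed (a joint): How far the white bed (322 mm long, filling the lane) is pressed down, m: 0 up (its top at 34 mm), 0.014 on its hard stop (top at 20 mm). It moves straight down without tilting. Its spring pushes up with 10 N when up and 17 N fully down; bed and frame weigh about 5 N, so the fingers press with about 5 N to start it and 12 N to hold it down.
- leaf: Steel leaf spring 45 mm wide, hinged below the bridge bar. Origin: its hinge, at the jig's x = 112 mm, 49 mm high. It slopes down and forward; its nose, at x = 142 mm, hangs with its underside about 36 mm high. The frame's front rail lifts it as it passes under, and is then pressed down with about 5 to 9 N.
- frame: Gold picture frame, loose, face down on the bed, 0.24 to 0.39 kg: 160 (x) x 110 (y) x 22 mm high. Origin: centre of its underside; its +x end leads, z up. 22 mm wide rails and a 14 mm wide wooden crossbar stand 10 mm above the brown back board, whose surface is 12 mm above the origin (46 mm high with the bed up). It starts 120 to 160 mm short of home.
- frame_bay (a point): Centre of the frame's rear well, on the board's surface: a place to press (frame x = -30 mm, 12 mm above its underside). The well is 56 mm long (frame x = -58 to -2 mm) and 66 mm wide, 10 mm deep.
- crossbar (a point): Middle of the crossbar's rear face (frame x = -2 mm, 17 mm above the frame's underside). Friction on the bed is about as strong as at the fingertips, so fingertips pressing in the rear well may slip forward until they meet this face, and then push the frame along by it.
- tape: Yellow tape roll lying flat, 90 mm across, 40 mm high; origin at the centre of its underside. Leave it alone.
- tin: Tin 60 mm across, 70 mm high; origin at the centre of its underside. Leave it alone.
- driver: Screwdriver with a green handle, 170 mm long, lying down. Leave it alone.
- offcut: Gold moulding offcut 90 x 22 x 22 mm; origin at the centre of its underside. Leave it alone.
There are look-alikes about, which are no part of the job. Of the things like the frame, leave any that is pink; of the rest the smaller one is meant.

How it is judged:
On the way:
1. the fingertips press the frame and its bed down at least 7 mm before it goes under the bridge (contact force between the fingers and frame above 2 N and value of joint bed above 0.007 m and x of frame in the frame of jig below 0.026 m), for 0.1 s.
At the end, for the whole second after the job is handed in: The frame is within 5 mm of the end stop, flat (within 0.06 rad) and still, under the bridge (underside below 28 mm) with the leaf spring pressing on it (over 1.5 N) (x of frame in the frame of jig between 0.07 and 0.08 m and z of frame in the frame of jig below 0.028 m and angle between frame's own z axis and vertical below 0.06 rad and contact force between leaf and frame above 1.5 N and linear speed of frame below 0.01 m/s); the robot touches nothing.
It fails at once if the frame is lifted more than 10 mm above the raised bed (z of frame in the frame of jig above 0.044 m).
It fails at once if the frame is tipped by more than 0.2 rad (angle between frame's own z axis and vertical above 0.2 rad).
It fails at once if a bystander (tape roll, tin, screwdriver or offcut) is moved more than 30 mm (distance of any of tape, tin, driver, offcut from where it was at the start of the episode above 0.03 m).
It also fails if it takes over 40 s, if anything falls off the work surface, if the arm or the gripper's body presses on something with over 40 N, if the wrist force passes 120 N, or if a joint passes its speed limit or range.

## Robot

A 6-joint arm with a two-finger parallel gripper is mounted at the origin on the work surface. World frame = base frame: x ahead of the robot, y to its left, z up, the work surface at z = 0. Lengths are in m, angles in rad, forces in N, time in s.
With the tool pointing down it reaches from about 0.275 to 0.875 m from the base axis. Payload 12.5 kg.
Tool frame: the origin (TCP) lies midway between the tips of the shut fingers; the grasp point (between the pads) lies 19 mm behind it; x points along the fingers, y is the direction in which the jaws open and shut, and the axes are right-handed (so a half turn about x gives the same grasp; the last joint's range is limited). The gripper opens to 85 mm and grips with 20 to 120 N. Pads are 22 mm wide; open, the fingers measure 114 mm over their backs; the gripper's body (76 mm by 85 mm) begins 54 mm behind the grasp point. The pads swing forward as they close: fully open they stand 13 mm farther back than shut.
Start: joints at [-1.268, 0.351, 1.652, -0, 1.139, -0.085], TCP at [0.208, -0.509, 0.231] pointing down, gripper open.
Joint ranges: [-2.75, 2.75], [-0.79, 2.1], [0.01, 2.65], [-1.57, 4.71], [0.07, 3.14], [-2.87, 2.87]. Speed limits (rad/s): [2.22, 2.22, 2.79, 3.14, 3.14, 3.14].

## Interface

Orientations are given as a rotation vector (axis times angle).
In Python, from station import ctrl gives the robot as it stands.
- The arm moves only by the tool servo_tool, never from a script. Its argument "targets" is text: rows parted by semicolons, each of 7 numbers parted by spaces: the turn, a rotation vector about the tool's x, y, z in degrees, then the shift along the tool's x, y, z in mm, then the closure, from 0 (fully open) to 1 (shut). In form: wx wy wz x y z fingers; .... A call has 1 to 20 rows; each row is the pose to reach, as a shift and turn from the pose measured when the call began, along the tool's axes at that moment; what a row does not reach only later rows make up. A row lasts 1/10 s, in which the tool goes at most 50 mm and 8.59 degrees, less where a joint would pass 70% of its speed; a pose out of reach is approached as far as the arm can. A call with a gripper value outside its range is refused whole. The fingers move at their own pace and stop on an object; "force" is the grip in N (left out, the last holds). Time passes only in rows, so rows that repeat a pose let the fingers close. It gives the time, the measured TCP pose, the force and the opening at its end, in the units of the state.
- ctrl.observe(): the state, without advancing time (a new reading comes with each control period).
- ctrl.get_image(name): name is "scene" or "top" or "wrist"; returns a dict with "img" (480x640x3 uint8, blue, green, red), "range_z" (480x640 float32, m along the optical axis (not along the pixel's ray), 0 where there is no reading), "fov_y" (degrees; the focal length in pixels is half the picture's height over the tangent of half this angle, whatever the lens; pixels are square), "cx", "cy" (the principal point, pixels), "rvec" (rotation vector, rad) and "tvec" (3), from world to camera coordinates, as OpenCV has them; the wrist camera has in their place "tool_from_camera" (4x4, takes a point from camera to tool coordinates, whose origin is the TCP and whose axes are the tool frame's). Camera axes: x right, y down, z forward; pixel columns grow to the right and rows downward; lengths in m; the calibration is good to about 2 mm. A picture is of the moment at which its call begins: read the wrist's pose just before it.
- ctrl.close_job(): hands the job in, once; it reports no verdict.
The state is a dict: "time": time; "joint_pos": joint angles; "joint_vel": joint speeds; "effort": joint torques, N m; "tcp_pos": TCP position; "eef_rot": TCP orientation; "force": force on the tool from outside, world axes, zero at the start; "moment": the same for the moment, N m; "width": finger opening in m.
Only numpy, scipy, OpenCV 4.12 (cv2) and the standard library are available. Lean on these libraries where they do the work, as an engineer would, in place of code of your own. Each camera call takes 0.05 s, during which the arm holds its last target.

## Working session

There is one attempt and no reset: what is moved stays moved. The work goes in short steps, Python scripts to look and compute and a tool call to move; the robot and the scene stay as the last step left them, time stands still between calls to the robot, and variables do not carry over. Pictures are saved under pics/ and viewed, and the job is handed in when it is done.

Besides the shell and the picture viewer there is one more tool, called after "Call:" as name(argument=value, ...) on one line, values as JSON. servo_tool: Moves the arm, as the interface text tells. Its arguments: {"type":"object","properties":{"targets":{"type":"string"},"force":{"type":"number"}},"required":["targets"]}

```bash
ls; mkdir -p pics; python3 - <<'E'
from station import ctrl
import cv2,numpy as np
o=ctrl.observe();print(o)
for n in("scene","top"):
    d=ctrl.get_image(n);cv2.imwrite(f"pics/{n}0.png",d["img"])
    np.savez(f"pics/{n}0.npz",**{k:v for k,v in d.items()})
    print(n,d["fov_y"],d["cx"],d["cy"],d["rvec"],d["tvec"])
E
```

```text
pics
{'time': 0.0, 'joint_pos': array([-1.26758067e+00,  3.51235632e-01,  1.65248362e+00, -1.69413415e-05,
        1.13909590e+00, -8.45586565e-02]), 'joint_vel': array([ 7.32495608e-05, -2.73658037e-04,  1.87720799e-03,  6.50371139e-04,
       -1.31928285e-03,  1.51910161e-03]), 'effort': array([ 1.24594513e-03, -5.06096828e+01, -2.91400677e+01, -6.35579227e-05,
        4.63799472e-03, -6.25633433e-06]), 'tcp_pos': array([ 0.20790434, -0.50880379,  0.23073613]), 'eef_rot': array([ 2.00922537,  0.39579884, -2.00952982]), 'force': array([-0.09073007,  0.26586059,  0.35489223]), 'moment': array([-0.03439478, -0.02343688,  0.00312032]), 'width': 0.08534933663824792}
scene 54.37221844989694 318.5240502934302 237.4065893011405 [ 2.20833137  1.53063888 -0.41619402] [-0.10988514 -0.48227306  1.1665577 ]
top 47.86737380473998 325.49694509626863 230.610616157429 [ 2.11529535 -2.13932051  0.16449844] [-0.0718482   0.59149529  1.0200384 ]
```

View pics/scene0.png

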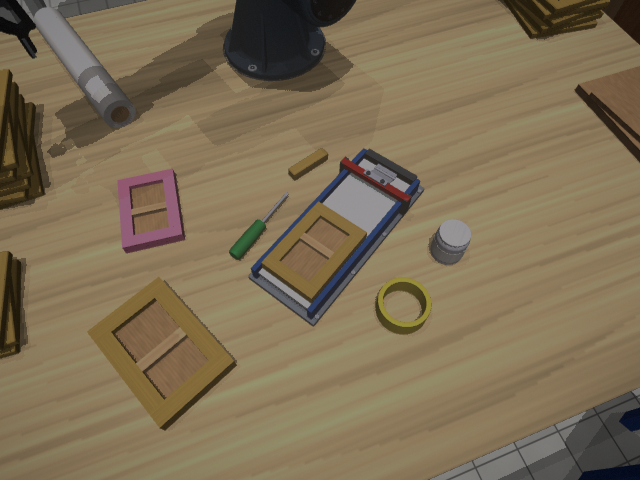

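View pics/top0.png

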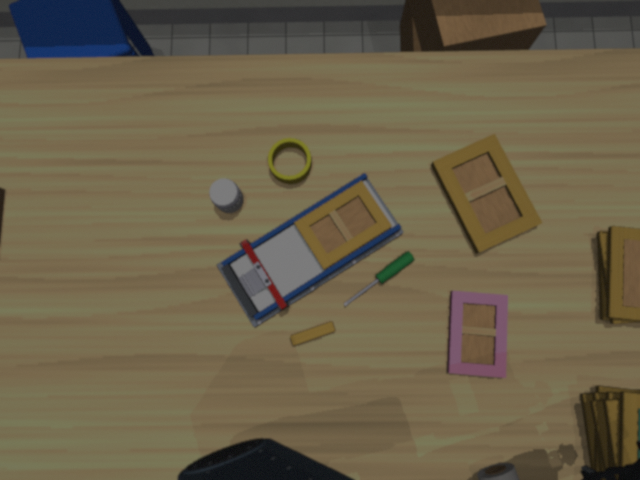

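The scene view shows the frame in the jig around pixel (317,250), with the red bridge at (375,180). In the top view the frame is around (345,228) and the bridge at (263,273). The feed direction runs toward the lower left. Next I'll measure the jig and frame poses.

```bash
cat > h.py <<'E'
import cv2,numpy as np
def K(d):
    f=240/np.tan(np.radians(float(d["fov_y"]))/2)
    return np.array([[f,0,float(d["cx"])],[0,f,float(d["cy"])],[0,0,1]])
def ray(d,uv,z):
    uv=np.atleast_2d(uv).astype(float);R=cv2.Rodrigues(d["rvec"])[0];t=d["tvec"].reshape(3)
    c=-R.T@t
    r=np.c_[uv,np.ones(len(uv))]@np.linalg.inv(K(d)).T@R
    return c+r*((z-c[2])/r[:,2])[:,None]
def cloud(d):
    v,u=np.nonzero(d["range_z"]>0);Z=d["range_z"][v,u]
    R=cv2.Rodrigues(d["rvec"])[0];t=d["tvec"].reshape(3)
    p=np.c_[u,v,np.ones(len(u))]@np.linalg.inv(K(d)).T*Z[:,None]
    return (p-t)@R,u,v
E
python3 - <<'E'
from h import *
for n in("scene","top"):
    d=dict(np.load(f"pics/{n}0.npz"));im=d["img"];hsv=cv2.cvtColor(im,cv2.COLOR_BGR2HSV)
    P,u,v=cloud(d);c=hsv[v,u]
    blue=(c[:,0]>105)&(c[:,0]<130)&(c[:,1]>130)&(P[:,2]>.03)&(P[:,2]<.07)&(np.abs(P[:,1])<1)
    red=((c[:,0]<5)|(c[:,0]>174))&(c[:,1]>150)&(P[:,2]>.03)&(P[:,2]<.09)
    # blue top
    m=np.zeros(im.shape[:2],np.uint8);m[v[blue&(P[:,2]>.04)],u[blue&(P[:,2]>.04)]]=255
    q=P[blue&(P[:,2]>.041)];print(n,"blue n",len(q),np.median(q[:,2]))
    w=ray(d,np.c_[u,v][blue&(P[:,2]>.041)],.046)[:,:2]
    r=cv2.minAreaRect((w*1000).astype(np.float32));print(r)
    q=P[red];print("red",len(q),q.mean(0),cv2.minAreaRect((q[:,:2]*1000).astype(np.float32)))
    gold=(c[:,0]>15)&(c[:,0]<30)&(c[:,1]>130)&(P[:,2]>.048)&(P[:,2]<.064)
    mid=np.array(r[0])/1000
    gold&=np.linalg.norm(P[:,:2]-mid,axis=1)<.2
    q=ray(d,np.c_[u,v][gold],.056)[:,:2]
    print("gold",len(q),np.median(P[gold,2]),cv2.minAreaRect((q*1000).astype(np.float32)))
E
python3 - <<'E'
import cv2
i=cv2.imread('pics/top0.png');cv2.imwrite('pics/topc.png',cv2.resize(i[150:350,190:430],None,fx=3,fy=3,interpolation=2))
E
```

```text
scene blue n 1168 0.04525946198708394
((567.6049194335938, -52.82696533203125), (131.93882751464844, 337.0434875488281), 31.698026657104492)
red 326 [0.51116756 0.04120393 0.05914919] ((508.9620056152344, 40.56358337402344), (151.85997009277344, 15.061400413513184), 31.46480941772461)
gold 2872 0.055212214050757186 ((607.1024780273438, -116.14714050292969), (110.75308990478516, 161.73715209960938), 31.886615753173828)
top blue n 1042 0.04364581537149556
((562.3201293945312, -49.407073974609375), (131.62173461914062, 333.7804260253906), 31.803314208984375)
red 268 [0.50119077 0.04015487 0.05739056] ((504.8444519042969, 42.656490325927734), (149.84738159179688, 12.479547500610352), 31.68532943725586)
gold 2314 0.05349930200881622 ((601.743896484375, -112.32049560546875), (107.4124526977539, 155.56277465820312), 31.81229591369629)
```

View pics/topc.png

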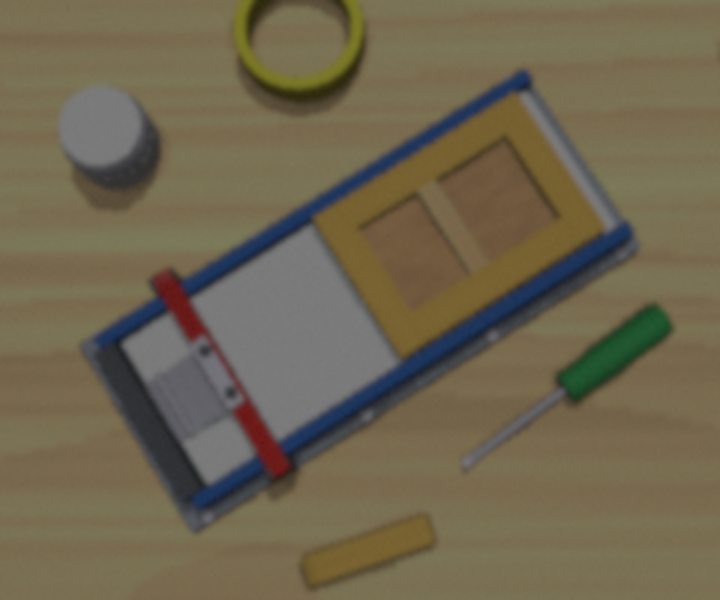

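```bash
cat >> h.py <<'E'
from scipy.spatial.transform import Rotation as Ro
def plan(o,target,feed_deg):
    R=Ro.from_rotvec(o["eef_rot"]).as_matrix()
    best=None
    f=np.radians(feed_deg)
    for s in(1,-1):
        x=np.array([0,0,-1.]);z=s*np.array([np.cos(f),np.sin(f),0]);y=np.cross(z,x)
        T=np.c_[x,y,z];w=Ro.from_matrix(R.T@T).as_rotvec(degrees=True)
        print("option",s,"turn",w.round(2))
    print("shift",(R.T@(np.array(target)-o["tcp_pos"])*1000).round(1))
    print("axes\n",R.round(3))
E
python3 - <<'E'
from h import *
from station import ctrl
plan(ctrl.observe(),[.614,-.130,.20],121.8)
E
```

```text
option 1 turn [8.042e+01 4.000e-02 5.000e-02]
option -1 turn [-9.958e+01 -5.000e-02  4.000e-02]
shift [  31.1 -197.1 -519.2]
axes
 [[-0.     0.378 -0.926]
 [ 0.001 -0.926 -0.378]
 [-1.    -0.001 -0.   ]]
```

Call:
servo_tool(targets="-99.6 0 0 30 -197 -519 1;-99.6 0 0 30 -197 -519 1;-99.6 0 0 30 -197 -519 1;-99.6 0 0 30 -197 -519 1;-99.6 0 0 30 -197 -519 1;-99.6 0 0 30 -197 -519 1;-99.6 0 0 30 -197 -519 1;-99.6 0 0 30 -197 -519 1;-99.6 0 0 30 -197 -519 1;-99.6 0 0 30 -197 -519 1;-99.6 0 0 30 -197 -519 1;-99.6 0 0 30 -197 -519 1;-99.6 0 0 30 -197 -519 1;-99.6 0 0 30 -197 -519 1;-99.6 0 0 30 -197 -519 1;-99.6 0 0 30 -197 -519 1", force=40)

```text
time: 1.7
tcp_pos: [0.6134, -0.1311, 0.2013]
eef_rot: [0.794, 1.422, -0.793]
force: [-0.4, -0.9, -0.0]
width: 0.0003
```

```bash
python3 - <<'E'
from h import *
from station import ctrl
o=ctrl.observe();print(o["time"],o["tcp_pos"],o["joint_pos"].round(2),o["width"],o["force"])
d=ctrl.get_image("wrist");cv2.imwrite("pics/w1.png",d["img"]);np.savez("pics/w1.npz",pos=o["tcp_pos"],rot=o["eef_rot"],**d);print(d["tool_from_camera"].round(3))
plan(o,[.614,-.130,.06],121.8)
E
```

```text
1.7 [ 0.61337069 -0.13107864  0.20130143] [-0.29  0.52  1.47  0.    1.15 -0.84] 0.0002544419391432665 [-0.42904955 -0.8523224  -0.02285158]
[[-0.001 -0.314  0.95  -0.143]
 [ 1.     0.001  0.001 -0.   ]
 [-0.001  0.95   0.314 -0.081]
 [ 0.     0.     0.     1.   ]]
option 1 turn [ 1.7987e+02 -3.0000e-02  8.0000e-02]
option -1 turn [-0.13 -0.05 -0.02]
shift [141.3   1.1  -0.5]
axes
 [[-0.     0.851  0.525]
 [ 0.001  0.525 -0.851]
 [-1.     0.    -0.001]]
```

View pics/w1.png

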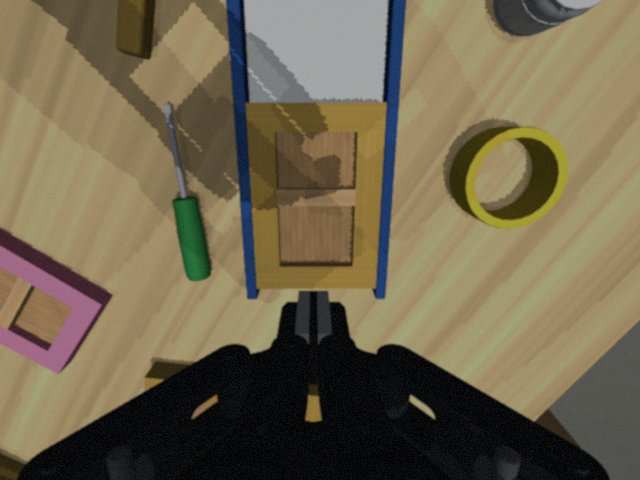

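The wrist view shows the frame from (247,103) to (378,288), with its crossbar around v=190–207. I'll find its position relative to the tool.

```bash
python3 - <<'E'
from h import *
d=dict(np.load("pics/w1.npz"));T=d["tool_from_camera"]
R=Ro.from_rotvec(d["rot"]).as_matrix()
def onplane(uv,z):
    uv=np.atleast_2d(uv).astype(float)
    r=np.c_[uv,np.ones(len(uv))]@np.linalg.inv(K(d)).T@T[:3,:3].T@R.T
    c=R@T[:3,3]+d["pos"]
    return c+r*((z-c[2])/r[:,2])[:,None]
u=np.array([np.cos(np.radians(121.8)),np.sin(np.radians(121.8))]);n=np.array([-u[1],u[0]])
for name,uv,z in[("front edge",(317,103),.056),("rear edge",(317,289),.056),("L edge",(249,200),.056),("R edge",(382,200),.056),("crossbar rear top",(317,206),.056),("guideL inner",(245,200),.046),("guideR inner",(386,200),.046),("L rear corner",(257,289),.056),("L front corner",(246,103),.056),("R rear",(377,288),.056),("R front",(385,103),.056)]:
    p=onplane(uv,z)[0];q=p[:2]-d["pos"][:2]
    print(name,p.round(4),"rel feed/left",(q@u*1000).round(1),(q@n*1000).round(1))
Z=d["range_z"]
for uv in[(262,220),(317,230),(317,197),(320,80)]:
    z=Z[uv[1],uv[0]];p=np.linalg.inv(K(d))@np.array([*uv,1])*z
    print(uv,(R@(T[:3,:3]@p+T[:3,3])+d["pos"]).round(4))
E
```

```text
front edge [ 0.5643 -0.0453  0.056 ] rel feed/left 98.7 -3.5
rear edge [ 0.6491 -0.1813  0.056 ] rel feed/left -61.6 -3.9
L edge [ 0.5558 -0.1408  0.056 ] rel feed/left 22.1 54.1
R edge [ 0.6519 -0.0814  0.056 ] rel feed/left 21.9 -58.9
crossbar rear top [ 0.6077 -0.1148  0.056 ] rel feed/left 16.8 -3.7
guideL inner [ 0.5522 -0.1454  0.046 ] rel feed/left 20.0 59.5
guideR inner [ 0.6577 -0.0802  0.046 ] rel feed/left 19.9 -64.5
L rear corner [ 0.6019 -0.2105  0.056 ] rel feed/left -61.5 51.6
L front corner [ 0.5172 -0.0744  0.056 ] rel feed/left 98.8 51.9
R rear [ 0.6958 -0.1513  0.056 ] rel feed/left -60.6 -59.4
R front [ 0.6094 -0.0174  0.056 ] rel feed/left 98.7 -56.6
(262, 220) [ 0.5737 -0.1501  0.0569]
(317, 230) [ 0.6204 -0.135   0.0478]
(317, 197) [ 0.6034 -0.1081  0.057 ]
(320, 80) [ 0.5566 -0.0278  0.0338]
```

Call:
servo_tool(targets="0 0 0 45 3 0 1;0 0 0 90 3 0 1;0 0 0 125 3 0 1;0 0 0 140 3 0 1;0 0 0 145 3 0 1;0 0 0 148 3 0 1;0 0 0 148 3 0 1")

```text
time: 2.45
tcp_pos: [0.6168, -0.1296, 0.0547]
eef_rot: [0.794, 1.42, -0.792]
force: [-0.1, -0.0, -0.1]
width: -0.0001
```

Call:
servo_tool(targets="0 0 0 4 0 0 1;0 0 0 7 0 0 1;0 0 0 9 0 0 1;0 0 0 11 0 0 1;0 0 0 13 0 0 1;0 0 0 13 0 0 1")

```text
time: 3.05
tcp_pos: [0.617, -0.1296, 0.0421]
eef_rot: [0.794, 1.419, -0.792]
force: [-1.7, 0.6, 6.7]
width: 0.0002
```

Contact: 6.7 N with the bed about 4 mm down, which fits the notes. I'll press further.

Call:
servo_tool(targets="0 0 0 3 0 0 1;0 0 0 6 0 0 1;0 0 0 8 0 0 1;0 0 0 10 0 0 1;0 0 0 10 0 0 1;0 0 0 10 0 0 1")

```text
time: 3.65
tcp_pos: [0.6171, -0.1296, 0.0329]
eef_rot: [0.794, 1.419, -0.792]
force: [-3.7, 1.0, 11.4]
width: 0.0001
```

Call:
servo_tool(targets="0 0 0 0.5 0 -3 1;0 0 0 0.5 0 -6 1;0 0 0 0.5 0 -10 1;0 0 0 0.5 0 -14 1;0 0 0 0.5 0 -18 1;0 0 0 0.5 0 -22 1;0 0 0 0.5 0 -26 1;0 0 0 0.5 0 -30 1;0 0 0 0.5 0 -30 1")

```text
time: 4.55
tcp_pos: [0.6036, -0.105, 0.0344]
eef_rot: [0.794, 1.413, -0.79]
force: [3.4, -4.1, 9.9]
width: -0.0
```

```bash
python3 - <<'E'
from h import *
from station import ctrl
o=ctrl.observe();print(o["time"],o["tcp_pos"],o["force"])
d=ctrl.get_image("wrist");cv2.imwrite("pics/w2.png",d["img"])
E
```

```text
4.55 [ 0.6036198  -0.1050433   0.03440826] [ 3.41928463 -4.10467299  9.8661288 ]
```

View pics/w2.png

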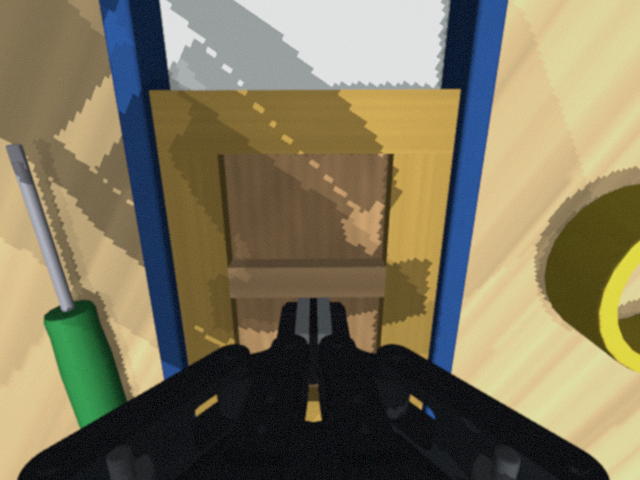

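The fingertips are just behind the crossbar (v≈298). I'll press 2 mm deeper and keep sliding.

Call:
servo_tool(targets="0 0 0 2 0 0 1;0 0 0 2 0 -4 1;0 0 0 2 0 -8 1;0 0 0 2 0 -12 1;0 0 0 2 0 -16 1;0 0 0 2 0 -20 1;0 0 0 2 0 -24 1;0 0 0 2 0 -28 1;0 0 0 2 0 -32 1;0 0 0 2 0 -36 1;0 0 0 2 0 -40 1;0 0 0 2 0 -40 1")

```text
time: 5.8
tcp_pos: [0.5849, -0.0718, 0.034]
eef_rot: [0.794, 1.407, -0.788]
force: [3.2, -3.3, 9.6]
width: 0.0
```

```bash
python3 - <<'E'
from h import *
from station import ctrl
o=ctrl.observe();print(o["time"],o["tcp_pos"],o["force"])
d=ctrl.get_image("wrist");cv2.imwrite("pics/w3.png",d["img"])
R=Ro.from_rotvec(o["eef_rot"]).as_matrix();print(R.round(3))
plan(o,[.5,0,.03],121.8)
E
```

```text
5.8 [ 0.58493414 -0.07184499  0.03400922] [ 3.21466878 -3.29683624  9.62891129]
[[ 0.014  0.851  0.525]
 [-0.004  0.526 -0.851]
 [-1.     0.01   0.011]]
option 1 turn [179.9   -0.91  -0.96]
option -1 turn [-0.1   0.61 -0.58]
shift [   2.5  -34.5 -105.8]
axes
 [[ 0.014  0.851  0.525]
 [-0.004  0.526 -0.851]
 [-1.     0.01   0.011]]
```

View pics/w3.png

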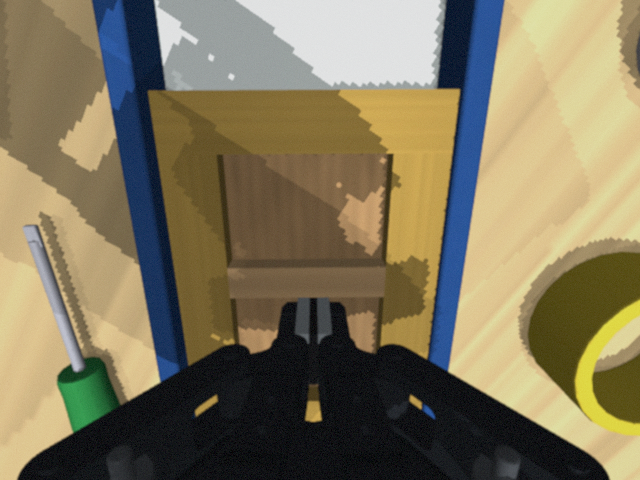

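Call:
servo_tool(targets="0 0.6 -0.6 2 0 0 1;0 0.6 -0.6 2 0 -4 1;0 0.6 -0.6 2 0 -8 1;0 0.6 -0.6 2 0 -12 1;0 0.6 -0.6 2 0 -16 1;0 0.6 -0.6 2 0 -20 1;0 0.6 -0.6 2 0 -24 1;0 0.6 -0.6 2 0 -27 1;0 0.6 -0.6 2 0 -27 1")

```text
time: 6.75
tcp_pos: [0.5724, -0.0505, 0.0333]
eef_rot: [0.791, 1.417, -0.792]
force: [0.0, -10.8, 11.0]
width: 0.0003
```

```bash
python3 - <<'E'
from h import *
from station import ctrl
o=ctrl.observe();print(o["time"],o["tcp_pos"],o["force"])
d=ctrl.get_image("wrist");cv2.imwrite("pics/w4.png",d["img"])
plan(o,[.5,0,.03],121.8)
E
```

```text
6.75 [ 0.57244218 -0.05054957  0.03331353] [  0.01973118 -10.83843651  11.03448129]
option 1 turn [ 1.7993e+02 -1.6000e-01 -4.1000e-01]
option -1 turn [-0.07  0.26 -0.1 ]
shift [  2.9 -35.  -81.1]
axes
 [[ 0.004  0.851  0.526]
 [-0.003  0.526 -0.851]
 [-1.     0.002  0.005]]
```

View pics/w4.png

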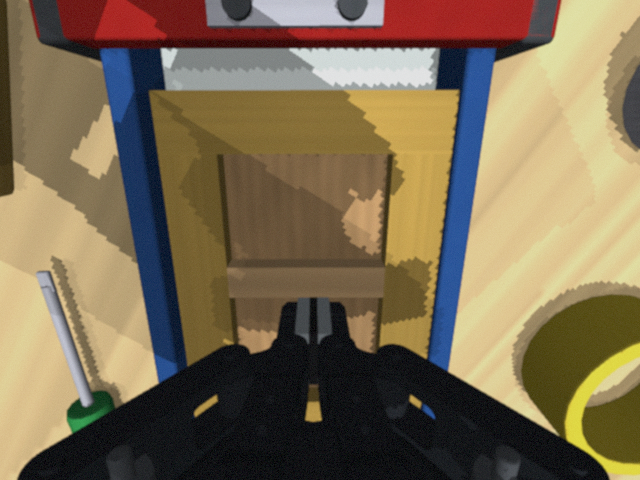

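The frame's front edge (v≈90) is just short of the red bridge, and it rubs slightly on the right guide with about 6 N sideways. I'll ease 1 mm left and keep feeding.

Call:
servo_tool(targets="0 0.3 0 1.5 -1 0 1;0 0.3 0 1.5 -1 -4 1;0 0.3 0 1.5 -1 -8 1;0 0.3 0 1.5 -1 -12 1;0 0.3 0 1.5 -1 -16 1;0 0.3 0 1.5 -1 -20 1;0 0.3 0 1.5 -1 -24 1;0 0.3 0 1.5 -1 -28 1;0 0.3 0 1.5 -1 -28 1")

```text
time: 7.7
tcp_pos: [0.5586, -0.0284, 0.0333]
eef_rot: [0.794, 1.417, -0.79]
force: [1.1, -8.1, 11.8]
width: 0.0001
```

```bash
python3 - <<'E'
from h import *
from station import ctrl
o=ctrl.observe();print(o["time"],o["tcp_pos"],o["force"])
d=ctrl.get_image("wrist");cv2.imwrite("pics/w5.png",d["img"])
plan(o,[.5,0,.03],121.8)
E
```

```text
7.7 [ 0.55862248 -0.0284231   0.03325316] [ 1.08551234 -8.09781621 11.81676846]
option 1 turn [179.94  -0.41  -0.29]
option -1 turn [-0.06  0.18 -0.26]
shift [  2.9 -34.9 -55. ]
axes
 [[ 0.006  0.85   0.526]
 [-0.     0.526 -0.85 ]
 [-1.     0.005  0.003]]
```

View pics/w5.png

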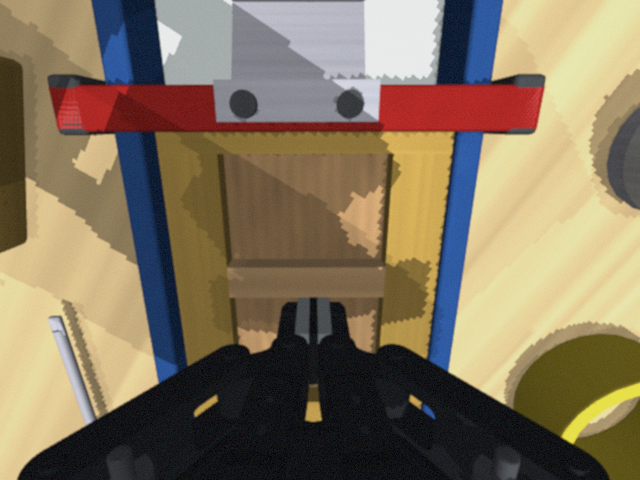

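The frame's front rail is now entering under the bridge with no jam.

Call:
servo_tool(targets="0 0.3 0 2 -0.5 0 1;0 0.3 0 2 -0.5 -4 1;0 0.3 0 2 -0.5 -8 1;0 0.3 0 2 -0.5 -12 1;0 0.3 0 2 -0.5 -16 1;0 0.3 0 2 -0.5 -20 1;0 0.3 0 2 -0.5 -24 1;0 0.3 0 2 -0.5 -28 1;0 0.3 0 2 -0.5 -28 1")

```text
time: 8.65
tcp_pos: [0.5452, -0.0067, 0.0324]
eef_rot: [0.795, 1.416, -0.787]
force: [1.4, -14.1, 8.4]
width: -0.0005
```

```bash
python3 - <<'E'
from h import *
from station import ctrl
o=ctrl.observe();print(o["time"],o["tcp_pos"],o["force"])
d=ctrl.get_image("wrist");cv2.imwrite("pics/w6.png",d["img"])
plan(o,[.5,0,.03],121.8)
E
```

```text
8.65 [ 0.54522649 -0.00668253  0.03241064] [  1.41570239 -14.061007     8.4186086 ]
option 1 turn [179.98  -0.61  -0.22]
option -1 turn [-0.02  0.14 -0.39]
shift [  2.1 -34.9 -29.5]
axes
 [[ 0.007  0.85   0.527]
 [ 0.002  0.527 -0.85 ]
 [-1.     0.007  0.002]]
```

View pics/w6.png

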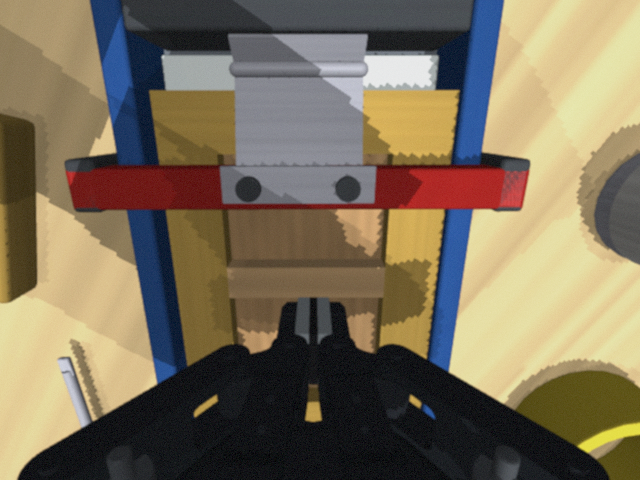

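The front rail is under the bridge and is meeting the leaf. Feed force is about 13 N, with about 15 mm left to go.

Call:
servo_tool(targets="0 0.2 -0.4 1.5 -0.5 -3 1;0 0.2 -0.4 1.5 -0.5 -6 1;0 0.2 -0.4 1.5 -0.5 -9 1;0 0.2 -0.4 1.5 -0.5 -12 1;0 0.2 -0.4 1.5 -0.5 -14 1;0 0.2 -0.4 1.5 -0.5 -14 1")

```text
time: 9.3
tcp_pos: [0.5391, 0.0032, 0.032]
eef_rot: [0.791, 1.418, -0.791]
force: [0.8, -16.0, 8.4]
width: -0.0001
```

```bash
python3 - <<'E'
from h import *
from station import ctrl
o=ctrl.observe();print(o["time"],o["tcp_pos"],o["force"])
d=ctrl.get_image("wrist");cv2.imwrite("pics/w7.png",d["img"])
plan(o,[.5,0,.03],121.8)
E
```

```text
9.3 [0.53912281 0.00319718 0.03204   ] [  0.7714061  -16.04120221   8.38410822]
option 1 turn [-1.7998e+02  1.6000e-01  2.7000e-01]
option -1 turn [ 0.02  0.17 -0.1 ]
shift [  1.9 -34.9 -17.9]
axes
 [[ 0.003  0.85   0.527]
 [-0.002  0.527 -0.85 ]
 [-1.     0.002  0.003]]
```

View pics/w7.png

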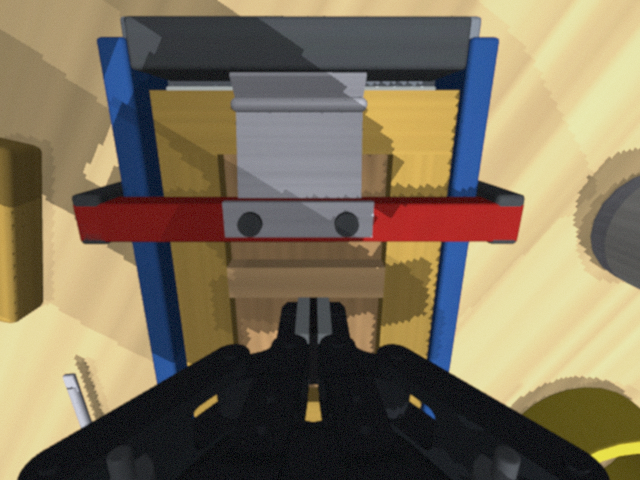

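Call:
servo_tool(targets="0 0.2 0 1.5 -0.5 -3 1;0 0.2 0 1.5 -0.5 -5 1;0 0.2 0 1.5 -0.5 -7 1;0 0.2 0 1.5 -0.5 -7 1")

```text
time: 9.75
tcp_pos: [0.5371, 0.0066, 0.032]
eef_rot: [0.791, 1.416, -0.789]
force: [1.3, -19.6, 12.7]
width: -0.0
```

```bash
python3 - <<'E'
from h import *
from station import ctrl
o=ctrl.observe();print(o["time"],o["tcp_pos"],o["force"])
d=ctrl.get_image("wrist");cv2.imwrite("pics/w8.png",d["img"])
plan(o,[.5,0,.03],121.8)
E
```

```text
9.75 [0.53706541 0.00657304 0.03199679] [  1.25133962 -19.55943304  12.71572751]
option 1 turn [-179.94    0.37    0.42]
option -1 turn [ 0.06  0.27 -0.24]
shift [  1.8 -35.  -14. ]
axes
 [[ 0.006  0.849  0.528]
 [-0.002  0.528 -0.849]
 [-1.     0.004  0.005]]
```

View pics/w8.png

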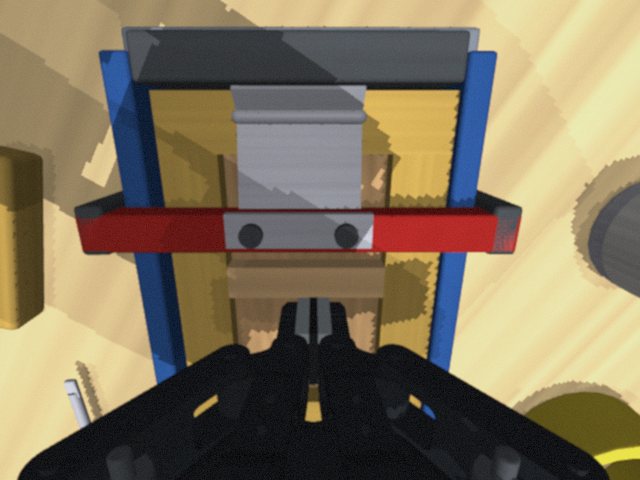

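Call:
servo_tool(targets="0 0.2 0 1.5 -0.5 -3 1;0 0.2 0 1.5 -0.5 -6 1;0 0.2 0 1.5 -0.5 -8 1;0 0.2 0 1.5 -0.5 -8 1")

```text
time: 10.2
tcp_pos: [0.536, 0.0087, 0.0321]
eef_rot: [0.789, 1.409, -0.786]
force: [7.0, -38.5, 4.8]
width: 0.0002
```

```bash
python3 - <<'E'
from h import *
from station import ctrl
o=ctrl.observe();print(o["time"],o["tcp_pos"],o["force"])
d=ctrl.get_image("wrist");cv2.imwrite("pics/w9.png",d["img"])
plan(o,[.5,0,.03],121.8)
E
```

```text
10.2 [0.53598579 0.00872736 0.03209226] [  6.98488396 -38.47368456   4.76594148]
option 1 turn [-179.84    0.72    0.95]
option -1 turn [ 0.15  0.61 -0.46]
shift [  1.7 -35.2 -11.7]
axes
 [[ 0.012  0.848  0.529]
 [-0.005  0.529 -0.848]
 [-1.     0.008  0.011]]
```

View pics/w9.png

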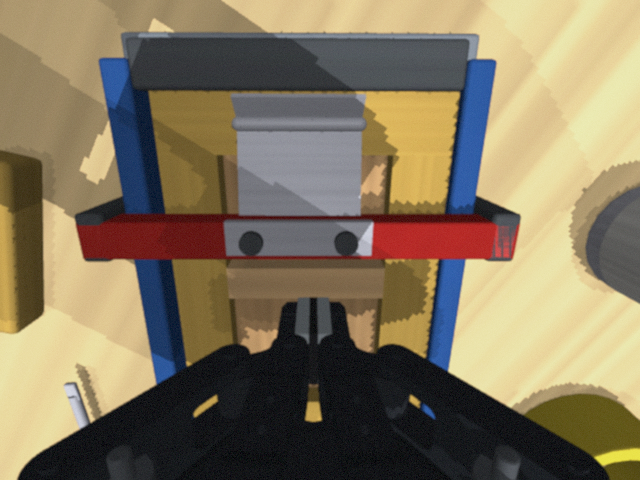

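The feed force jumped to about 37 N and motion stopped, so the frame is against the stop. Now I'll relax the push and rise straight up.

Call:
servo_tool(targets="0 0 0 0 0 -0.5 1;0 0 0 0 0 -0.5 1;0 0 0 -3 0 0 1;0 0 0 -6 0 0 1;0 0 0 -10 0 0.5 1;0 0 0 -15 0 1 1;0 0 0 -22 0 1 1;0 0 0 -35 0 1 1;0 0 0 -60 0 1 1;0 0 0 -90 0 0 1;0 0 0 -120 0 0 1;0 0 0 -120 0 0 1")

```text
time: 11.45
tcp_pos: [0.5363, 0.0094, 0.1566]
eef_rot: [0.791, 1.404, -0.783]
force: [-0.0, 0.5, 0.3]
width: -0.0001
```

```bash
python3 - <<'E'
from h import *
from station import ctrl
o=ctrl.observe();print(o["time"],o["tcp_pos"],o["force"])
d=ctrl.get_image("wrist");cv2.imwrite("pics/w10.png",d["img"]);np.savez("pics/w10.npz",pos=o["tcp_pos"],rot=o["eef_rot"],**d)
T=d["tool_from_camera"];R=Ro.from_rotvec(o["eef_rot"]).as_matrix()
d2=ctrl.get_image("scene");cv2.imwrite("pics/s2.png",d2["img"])
i=d2["img"][120:340,220:460];cv2.imwrite("pics/s2c.png",cv2.resize(i,None,fx=2.7,fy=2.7,interpolation=2))
E
```

```text
11.45 [0.5362581 0.0094077 0.1566149] [-0.04772148  0.50776634  0.31413111]
```

View pics/w10.png

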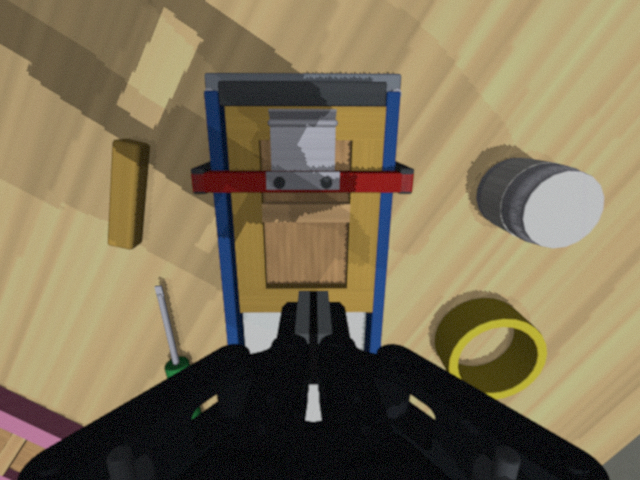

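View pics/s2c.png

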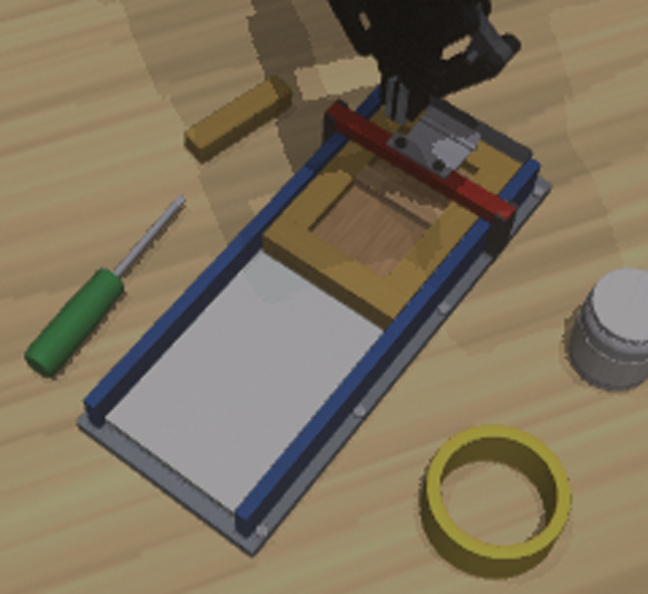

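```bash
python3 - <<'E'
from h import *
d=dict(np.load("pics/w10.npz"));T=d["tool_from_camera"];R=Ro.from_rotvec(d["rot"]).as_matrix()
def P(uv,z):
    r=R@T[:3,:3]@np.linalg.inv(K(d))@np.array([*uv,1.]);c=R@T[:3,3]+d["pos"];return c+r*(z-c[2])/r[2]
Z=d["range_z"]
for n,uv in[("rail rear",(310,300)),("rail L",(245,260)),("rail R",(365,260)),("rail front",(245,125)),("rail frontR",(365,125)),("crossbar",(306,212)),("board",(306,250))]:
    p=np.linalg.inv(K(d))@np.array([*uv,1])*Z[uv[1],uv[0]];print(n,(R@(T[:3,:3]@p+T[:3,3])+d["pos"]).round(4))
b=P((306,192),.066);b2=P((306,170),.066);r=P((290,312),.047);s=P((250,107),.046)
u=-R[:,2]
print("rear->bridge rear top(exp103)",(b-r)@u,"bridge thick",(b2-b)@u,"bridge->stop(exp57)",(s-b)@u,"rear->stop(160 home)",(s-r)@u)
E
python3 - <<'E'
import cv2
i=cv2.imread('pics/w10.png');cv2.imwrite('pics/w10c.png',cv2.resize(i[70:330,190:420],None,fx=2.3,fy=2.3,interpolation=2))
E
```

```text
rail rear [0.529  0.0185 0.1688]
rail L [ 0.5029 -0.0348  0.0478]
rail R [0.5831 0.0149 0.048 ]
rail front [0.4551 0.0538 0.0471]
rail frontR [0.5256 0.0979 0.0466]
crossbar [0.5233 0.0234 0.0474]
board [ 0.5412 -0.0058  0.0374]
rear->bridge rear top(exp103) 0.10434620730706999 bridge thick 0.014828341441013037 bridge->stop(exp57) 0.05501670620086351 rear->stop(160 home) 0.1593629135079335
```

View pics/w10c.png

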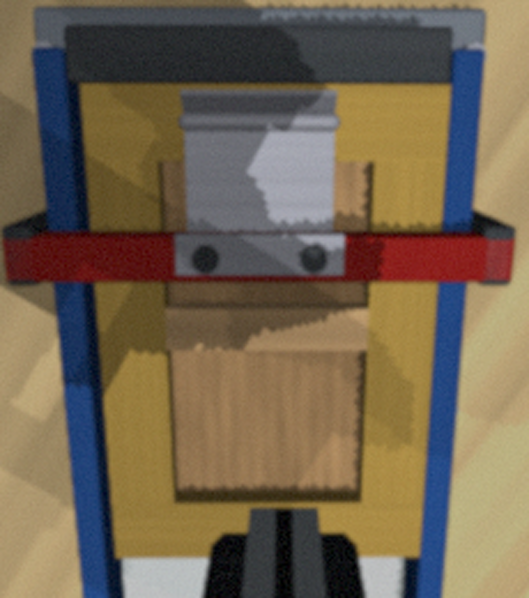

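The frame lies flat with its rail tops at about 47 mm. It sits under the bridge and leaf, with its rear edge 159–160 mm from the stop, so it is home.

```bash
python3 -c "
from station import ctrl
print(ctrl.close_job())"
```

```text
the job is handed in; nothing more can be done
None
```

The small gold frame is home against the end stop, held under the bridge and leaf spring. I handed the job in at about 11.5 s; no verdict was given.

**What I did:** With the fingers shut, I pressed in the rear well until the bed was about 12–13 mm down, with about 11 N of finger force. I then slid the frame about 150 mm along the lane. Near the end the feed force jumped to about 37 N and the frame stopped moving, which I took as meeting the stop. I eased off the push and lifted straight up.

**Last checks:**
- **Home:** the wrist view put the frame's rear edge 159.4 mm from the stop face (160 mm is fully home). The distance from the rear edge to the bridge measured 104 mm against 103 mm expected.
- **Height:** the rail tops are about 47–48 mm high, so the frame is flat and its underside is about 25 mm up.
- **Arm:** the fingers are clear, about 0.11 m above the frame, with no force on the tool.
- **Bystanders:** the other things on the bench looked unmoved in the pictures.

**Not measured or disagreeing:**
- **Leaf force:** I only saw that the leaf lies over the front rail; I did not measure its pressing force.
- **Side rub:** the frame rubbed one side guide with about 6 N along the way. I eased that by moving 1 mm sideways.
- **Camera mismatch:** the scene and top cameras differed by about 5 mm, so I used the wrist camera for the final alignment.

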